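Hang a stirrup iron on the keeper hook and tug it

TASK

Pick up the stirrup iron standing on the counter and thread its eye onto the empty display hook, pushing it back past the little sprung keeper. Still holding it, tug it down gently with a steady pull of about 10 N for a second to make sure that it is held, then let go and leave it hanging. Handle the hook gently (never as much as 20 N), and leave the other stirrup and the other things on the counter where they are.

Things in the scene. Friction and masses are not known exactly. Their poses are not given: they have to be found in the camera images.
- stirrup_eye (a point): Centre of the eye of the steel stirrup iron to hang, standing on its tread on the counter. x runs through the eye, y across, z up (half turn alike). Opening 24 (y) x 18 mm high. The head round it is 40 mm wide (y), 12 thick (x), 21 mm above and below this point: take its two sides from above, so that the hook passes between the fingers. Top and bottom bars round, 12 mm.
- stirrup: The same stirrup iron; origin at the centre of its underside, 133 mm below the eye's centre, same axes. Below the head two legs arch out to a flat tread 118 mm wide (y), 44 mm deep (x), 10 mm thick. Mass 0.28 to 0.5 kg.
- hook_seat (a point): Nominal middle of the 26 mm free place on the empty hook where the stirrup is to hang, on the axis of its level round bar (10 mm thick), 242 to 288 mm up. The bar is really clamped up to 8 mm higher or lower: find its height by feel. x runs along the bar to the post, z up. Tip 70 mm to -x; brass collar (26 mm) at 13 mm, post at 60 mm to +x. When hanging, the eye is 4 mm below the bar's axis.
- hook_tip (a point): Nominal place of the free, rounded end of the empty hook, on its axis; the last 18 mm taper from 10 to 4 mm thick (its real height differs as for hook_seat); same axes. Nothing stands before it.
- hook (a joint): How far the hook's bar and sleeve have been pressed down on their spring, m: 8 N of downward load for each mm, so 0.00125 at 10 N; 0 unloaded. The load is the stirrup's weight as far as the gripper does not carry it, plus the pull.
- keeper (a joint): Sprung steel wedge, 6 mm wide, on top of the bar: m pressed down, 0 up, 0.010 flush. Long slope towards the tip; feet 46 and 13 mm, crest 21 mm from hook_seat towards the tip, 10 mm over the bar. 2 N starts it, about 6 N presses it flush. The eye leaves only 8 mm over the bar, so its top bar must ride up the slope and press it down; it springs up again behind.
- stand: Stand of the empty hook: dark wooden plinth 110 x 120 mm and steel post, ending 41 mm above the bar; origin on the post's axis, 250 mm under the nominal axis of the hook. Fixed.
- other_stirrup: A like stirrup iron already hanging on a like hook on a second stand, about 260 mm to the side; origin at the centre of its underside. Leave alone.
- spool: Wooden spool, 64 mm in diameter, 62 mm high, standing. Leave alone.
- jar: Glass jar with a steel cap, 60 mm in diameter, 85 mm high. Leave alone.
- mallet: Wooden mallet, 220 mm long, lying. Leave alone.
- tray: Low wooden tray 100 x 140 x 30 mm. Leave alone.
- pot: Small steel pot, 64 mm in diameter, 40 mm high. Leave alone.
Things that resemble listed ones, but are neither listed nor needed, are in the scene too. What is shaped like the stirrup but yellow is not meant.

How it is judged:
On the way, in this order (a step that is already met when the one before it is completed fails the run):
1. the stirrup is held by its head, lifted clear of the counter (height (world z) of stirrup above 0.05 m and contact force between the fingers and stirrup above 0.5 N), for 0.1 s.
2. its eye behind the raised keeper and the head still between the fingers, the stirrup loads the hook downwards with 6 to 16 N for 0.6 s (x of stirrup_eye in the frame of hook_seat between -0.012 and 0.012 m and y of stirrup_eye in the frame of hook_seat between -0.009 and 0.009 m and z of stirrup_eye in the frame of hook_seat between -0.018 and 0.007 m and value of joint hook between 0.00075 and 0.002 m and value of joint keeper below 0.004 m and contact force between the fingers and stirrup above 0.5 N and distance between the grasp point and stirrup_eye below 0.034 m), for 0.6 s.
At the end, for the whole second after the job is handed in: The stirrup hangs at rest (under 0.05 m/s) and upright (within 0.2 rad) by its eye on the hook, its eye within 12 mm of hook_seat along the bar and 9 mm across, resting on the bar between the collar and the raised keeper, released (x of stirrup_eye in the frame of hook_seat between -0.012 and 0.012 m and y of stirrup_eye in the frame of hook_seat between -0.009 and 0.009 m and z of stirrup_eye in the frame of hook_seat between -0.018 and 0.007 m and contact force between stirrup and stand above 1.5 N and value of joint keeper below 0.004 m and angle between stirrup's own z axis and vertical below 0.2 rad and linear speed of stirrup below 0.05 m/s); the robot touches nothing.
It fails at once if the hook is loaded by 20 N or more (contact force between any of stirrup, the arm and stand above 20 N or value of joint hook above 0.0025 m).
It fails at once if the other stirrup or another thing on the counter is shifted by more than 30 mm (distance of any of other_stirrup, spool, jar, mallet, tray, pot from where it was at the start of the episode above 0.03 m).
It also fails if it takes over 67 s, if anything falls off the work surface, if the arm or the gripper's body presses on something with over 40 N, if the wrist force passes 120 N, or if a joint passes its speed limit or range.

ROBOT

A 6-joint arm with a two-finger parallel gripper is mounted at the origin on the work surface. World frame = base frame: x ahead of the robot, y to its left, z up, the work surface at z = 0. Lengths are in m, angles in rad, forces in N, time in s.
With the tool pointing down it reaches from about 0.25 to 0.725 m from the base axis. Payload 4 kg.
Tool frame: the origin (TCP) lies between the finger pads; the fingertips stand 17 mm ahead of it and the grasp point (between the pads) lies 2 mm behind it; z points along the fingers, y is the line along which they close (so a half turn about z gives the same grasp; the last joint's range is limited). The gripper opens to 85 mm and grips with 20 to 120 N. Pads are 22 mm wide; open, the fingers measure 114 mm over their backs; the gripper's body (76 mm by 85 mm) begins 54 mm behind the grasp point. The pads swing forward as they close: fully open they stand 13 mm farther back than shut.
Start: joints at [1.279, 0.241, 0.005, 1.335, 0, 1.571], TCP at [0.144, 0.479, 0.248] pointing down, gripper open.
Joint ranges: [-2.72, 2.72], [-1.05, 1.87], [-1.09, 1.28], [-1.99, 2.15], [-1.42, 1.44], [-3.14, 3.14]. Speed limits (rad/s): [2.79, 2.79, 3.14, 3.14, 3.14, 3.14].

INTERFACE

Orientations are given as a rotation vector (axis times angle).
In Python, from cell import read_state, read_camera, job_done gives the robot as it stands. The module is installed in compiled form; this text tells all that it offers.
- The arm moves only by the shell command python3 -m crank 'ROWS'. ROWS is a JSON object of lists of equal length, an entry for each row: "travel": the shift along the world's x, y, z scaled (see below), a list of three; "angular": the turn, a rotation vector about the world's x, y, z scaled (see below), a list of three; "grip": the closure, from -1 (fully open) to 1 (shut). In form: {"travel": [[tx, ty, tz], ...], "angular": [[wx, wy, wz], ...], "grip": [grip, ...]}. A call has 1 to 12 rows; each row shifts and turns the commanded pose from where the row before left it; what a row does not reach is not made up. The controller multiplies each number of a shift by 0.04 m and each number of a turn by pi/4 rad. A row lasts 1/12 s, in which the tool goes at most 41.7 mm and 7.16 degrees, less where a joint would pass 70% of its speed; a pose out of reach is approached as far as the arm can. A call with a number of a shift or a turn outside -1 to 1 is refused whole. A call with a gripper value outside its range is refused whole. The fingers move at their own pace and stop on an object; the grip force is fixed at half the most. Time passes only in rows, so rows that do not move let the fingers close. It gives the time, the measured TCP pose, the force, the opening and the grip force at its end, in the units of the state.
- read_state(): the state, without advancing time (a new reading comes with each control period).
- read_camera(name): name is "scene" or "top" or "wrist"; returns a dict with "image" (480x640x3 uint8, red, green, blue), "vfov" (degrees; the focal length in pixels is half the picture's height over the tangent of half this angle, whatever the lens; pixels are square), "cx", "cy" (the principal point, pixels), "R" (3x3) and "t" (3): a world point X has camera coordinates R X + t. Camera axes: x right, y down, z forward; pixel columns grow to the right and rows downward; lengths in m; the calibration is good to about 2 mm. A picture is of the moment at which its call begins. There is no depth.
- job_done(): hands the job in; it is judged then, once.
The state is a dict: "time_s": time; "joint_positions": joint angles; "dq": joint speeds; "tau": joint torques, N m; "tool_pos": TCP position; "ee_rot": TCP orientation; "contact_force": force on the tool from outside, world axes, zero at the start; "ft_torque": the same for the moment, N m; "opening": finger opening in m; "grip_force": force on a finger pad.
Only numpy, scipy, OpenCV 4.12 (cv2) and the standard library are available. Lean on these libraries where they do the work, as an engineer would, in place of code of your own. Each camera call takes 0.05 s, during which the arm holds its last target. There are 200 camera calls.

## Working session

There is one attempt and no reset: what is moved stays moved. The work goes in short steps, Python scripts to look and compute and a shell command to move; the robot and the scene stay as the last step left them, time stands still between calls to the robot, and variables do not carry over. Pictures are saved under pics/ and viewed, at most 10 in all, crops included, and the job is handed in when it is done.

```bash
mkdir -p pics; ls; cat > h.py <<'E'
import numpy as np, cv2, pickle, json
from cell import read_state, read_camera, job_done
def snap(n,f):
    c=read_camera(n); cv2.imwrite('pics/'+f+'.png',cv2.cvtColor(c['image'],cv2.COLOR_RGB2BGR)); pickle.dump(c,open('pics/'+f+'.pkl','wb')); return c
def load(f): return pickle.load(open('pics/'+f+'.pkl','rb'))
def K(c):
    f=c['image'].shape[0]/2/np.tan(np.radians(c['vfov'])/2); return f
def ray(c,u,v):
    R=np.array(c['R']);t=np.array(c['t']);f=K(c)
    d=R.T@np.array([(u-c['cx'])/f,(v-c['cy'])/f,1]); return -R.T@t,d
def atz(c,u,v,z):
    o,d=ray(c,u,v); return o+d*(z-o[2])/d[2]
def tri(obs):
    A=np.zeros((3,3));b=np.zeros(3)
    for c,u,v in obs:
        o,d=ray(c,u,v); d=d/np.linalg.norm(d);P=np.eye(3)-np.outer(d,d);A+=P;b+=P@o
    X=np.linalg.solve(A,b); return X
def proj(c,X):
    p=np.array(c['R'])@X+np.array(c['t']);return K(c)*p[:2]/p[2]+[c['cx'],c['cy']]
E
python3 - <<'E'
from h import *
for n in ['scene','top','wrist']:
    c=snap(n,n+'0'); print(n,c['vfov'],c['cx'],c['cy'],ray(c,320,240))
s=read_state(); print(s)
a=cv2.imread('pics/scene0.png');
E
```

```text
pics
scene 42.099677127215884 318.70678116981594 243.86023330059635 (array([1.29714439, 0.35928113, 1.25333528]), array([-0.57503984, -0.28219996, -0.76794204]))
top 48.623781172398196 313.16769572794215 236.08421731468533 (array([ 0.40389521, -0.06839655,  1.4117576 ]), array([ 0.0656647 , -0.01138291, -0.99788692]))
wrist 69.94159035820472 325.2730260153243 237.31895116625844 (array([0.0637405 , 0.50384216, 0.37221356]), array([ 0.31083415, -0.11031196, -0.9441984 ]))
{'time_s': 0.15, 'joint_positions': array([ 1.27895400e+00,  2.41233608e-01,  4.03543550e-03,  1.33519949e+00,
       -8.74699028e-06,  1.57080473e+00]), 'dq': array([-1.92132549e-04, -1.98196651e-03,  3.59392592e-03,  1.31529095e-03,
       -2.68004927e-03, -4.07609637e-06]), 'tau': array([ 1.02827105e-04, -3.72636044e+01,  2.52637911e+01,  1.23966672e-02,
       -4.81958375e-05,  5.77514186e-06]), 'tool_pos': array([0.14373124, 0.47842516, 0.24762127]), 'ee_rot': array([-4.56780028e-01, -3.10798032e+00,  2.49045678e-03]), 'contact_force': array([-0.25848484, -0.41615368,  0.59261654]), 'ft_torque': array([-0.03013027,  0.04364294,  0.00759321]), 'grip_force': 0.0, 'opening': 0.08531702608224277}
```

View pics/scene0.png

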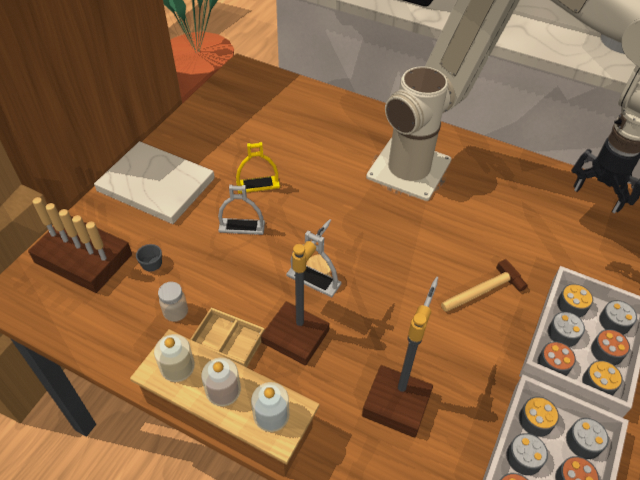

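View pics/top0.png

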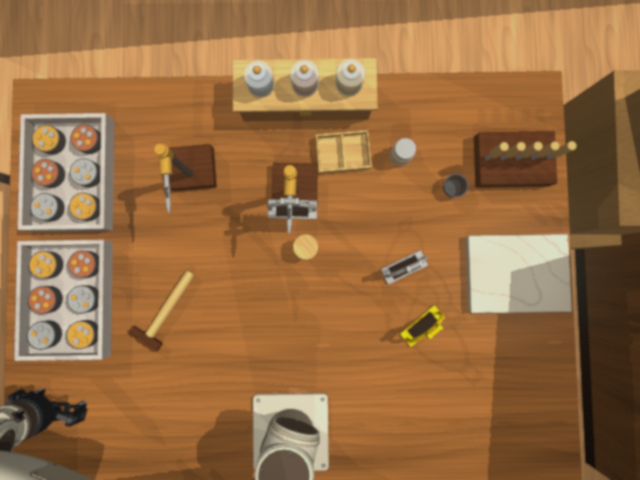

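Candidates for the stirrup are the silver one standing at scene (241,211) / top (405,267), the yellow one at scene (258,168) (not meant), and the silver one hanging at scene (315,262) (the other stirrup). I choose the first. The empty hook is the one with its tip at scene (435,282) / top (168,210). Next is one close composite crop of both.

```bash
python3 - <<'E'
from h import *
s=cv2.imread('pics/scene0.png');t=cv2.imread('pics/top0.png')
def cr(a,x,y,w,h,k): return cv2.resize(a[y:y+h,x:x+w],(w*k,h*k),interpolation=cv2.INTER_CUBIC)
A=cr(s,205,175,80,60,5); B=cr(t,365,235,80,60,5); C=cr(s,380,270,80,60,5); D=cr(t,140,135,80,60+20,5)[0:0+400]
D=cv2.resize(t[135:220,140:220],(400,425),interpolation=cv2.INTER_CUBIC)[:300+125]
L=np.vstack([A,B]); 
C2=cv2.resize(s[270:430,370:450],(200,400),interpolation=cv2.INTER_CUBIC)
C=np.vstack([C,B*0])
cv2.imwrite('pics/crop1.png',np.hstack([L,np.vstack([cr(s,380,270,80,60,5),cr(t,140,140,80,60,5)])]))
c=load('top0');tt=load('scene0')
cv2.imwrite('pics/crop2.png',np.hstack([cr(t,150,135,75,85,5),cr(s,355,270,85,85,5)]))
E
```

```text
(no output)
```

View pics/crop1.png

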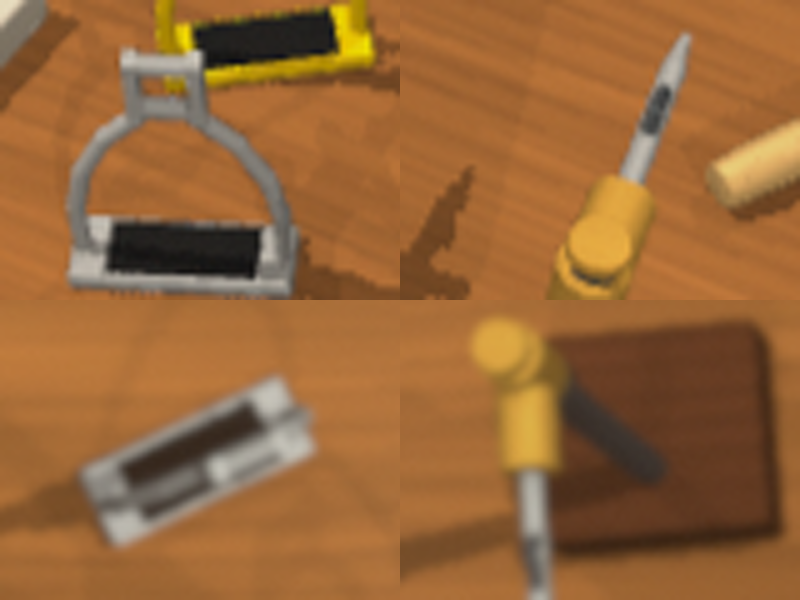

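View pics/crop2.png

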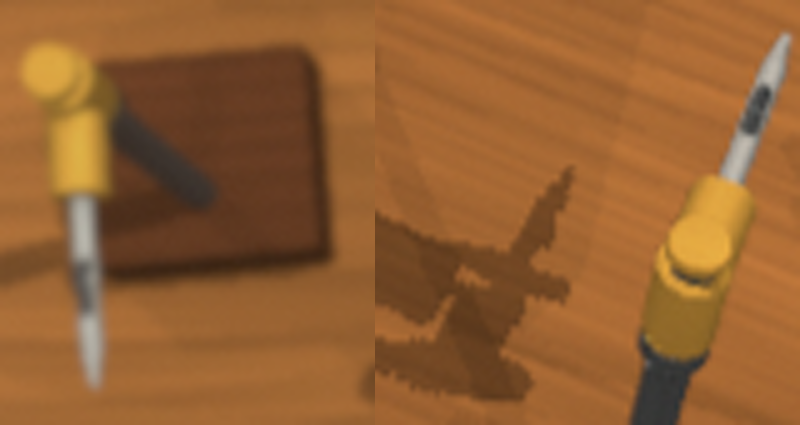

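```bash
python3 - <<'E'
from h import *
t=load('top0');s=load('scene0');np.set_printoptions(precision=4,suppress=True)
def T(a,b):
    X=tri([(t,*a),(s,*b)]); print(X,proj(t,X)-a,proj(s,X)-b); return X
tip=T((169.2,212.6),(437.6,277)); col=T((166.6,174),(426.6,306)); cap=T((159,149.4),(420,319))
for P in [(tip,col),(tip,cap)]:
    d=P[1]-P[0]; print(np.linalg.norm(d),np.degrees(np.arctan2(d[1],d[0])))
# plinth top corners & stirrup tread corners
q=[atz(t,*p,.01)[:2] for p in [(422,250),(428.4,264),(389,284.6),(381,270.6)]]; q=np.array(q);print(q,q.mean(0))
e=q[1]-q[2];f=q[0]-q[3];g=e+f; print(np.linalg.norm(e),np.linalg.norm(f),np.degrees(np.arctan2(g[1],g[0])))
q2=np.array([atz(s,205+x/5,175+y/5,z)[:2] for x,y,z in [(68,272,.01),(293,282,.01),(297,232,.01),(85,215,.01)]]);print(q2,q2.mean(0))
print(atz(s,238,193.6,.133))
print(atz(s,205+163/5,175+60/5,.154),'head top')
E
```

```text
[0.5415 0.244  0.2768] [-0.917   0.3628] [-1.0753  0.0553]
[0.623  0.2491 0.2865] [-1.7377  0.6704] [-2.126   0.0641]
[0.6715 0.2548 0.3131] [-0.2328  0.09  ] [-0.2914  0.0085]
0.08224106190206647 3.612419648340365
0.13541068556735703 4.743561071423852
[[ 0.4659 -0.3532]
 [ 0.4287 -0.3689]
 [ 0.3762 -0.2639]
 [ 0.4131 -0.2437]] [ 0.421  -0.3074]
0.11748820053061758 0.12147641666356782 -63.8507715907309
[[ 0.4603 -0.3485]
 [ 0.4103 -0.2413]
 [ 0.3792 -0.2573]
 [ 0.4224 -0.3627]] [ 0.418  -0.3024]
[ 0.4218 -0.301   0.133 ]
[ 0.4195 -0.3015  0.154 ] head top
```

```bash
python3 -m crank '{"travel":[[0.49,-0.8,0],[0.49,-0.8,0],[0.49,-0.8,0],[0.49,-0.8,0],[0.49,-0.8,0],[0.49,-0.8,0],[0.49,-0.8,0],[0.49,-0.8,0],[0.49,-0.8,0],[0.49,-0.8,0]],"angular":[[0,0,0.0953],[0,0,0.0953],[0,0,0.0953],[0,0,0.0953],[0,0,0.0953],[0,0,0.0953],[0,0,0.0953],[0,0,0.0953],[0,0,0.0953],[0,0,0.0953]],"grip":[-1,-1,-1,-1,-1,-1,-1,-1,-1,-1]}'
python3 -m crank '{"travel":[[0.125,-0.9,0],[0.125,-0.9,0],[0.125,-0.9,0],[0.125,-0.9,0],[0.125,-0.9,0],[0.125,-0.9,0],[0.125,-0.9,0],[0.125,-0.9,0],[0.125,-0.9,0],[0.125,-0.9,0],[0.125,-0.9,0],[0.125,-0.9,0]],"angular":[[0,0,0],[0,0,0],[0,0,0],[0,0,0],[0,0,0],[0,0,0],[0,0,0],[0,0,0],[0,0,0],[0,0,0],[0,0,0],[0,0,0]],"grip":[-1,-1,-1,-1,-1,-1,-1,-1,-1,-1,-1,-1]}'
python3 -m crank '{"travel":[[0,0,0],[0,0,0],[0,0,0]],"angular":[[0,0,0],[0,0,0],[0,0,0]],"grip":[-1,-1,-1]}'
python3 - <<'E'
from h import *
c=snap('wrist','w1'); s=read_state(); print(s['tool_pos'],s['ee_rot'],s['joint_positions'],s['contact_force'])
print(ray(c,320,240), proj(c,np.array([.42,-.303,.133])))
E
```

```text
time_s: 0.98
tool_pos: [0.3402, 0.1571, 0.2483]
ee_rot: [-0.717, 3.058, 0.0]
contact_force: [1.5, 0.8, -0.9]
opening: 0.0853
grip_force: 0.0
time_s: 1.98
tool_pos: [0.3995, -0.275, 0.248]
ee_rot: [0.71, -3.06, -0.001]
contact_force: [0.2, 0.5, -0.3]
opening: 0.0851
grip_force: 0.0
time_s: 2.23
tool_pos: [0.3993, -0.2727, 0.2477]
ee_rot: [0.71, -3.059, -0.003]
contact_force: [0.1, -0.5, 0.6]
opening: 0.0855
grip_force: 0.0
[ 0.39942092 -0.27220765  0.24795838] [ 7.11795850e-01 -3.05916579e+00 -1.99904808e-03] [-5.98407335e-01  2.08914569e-01 -3.67158035e-02  1.32658249e+00
  3.40395903e-04 -1.05562534e+00] [-0.13473983 -1.00193977 -0.51302126]
(array([ 0.3244339 , -0.30815331,  0.37247449]), array([ 0.30177811,  0.13388402, -0.94408805])) [273.96029266 245.68192542]
```

View pics/w1.png

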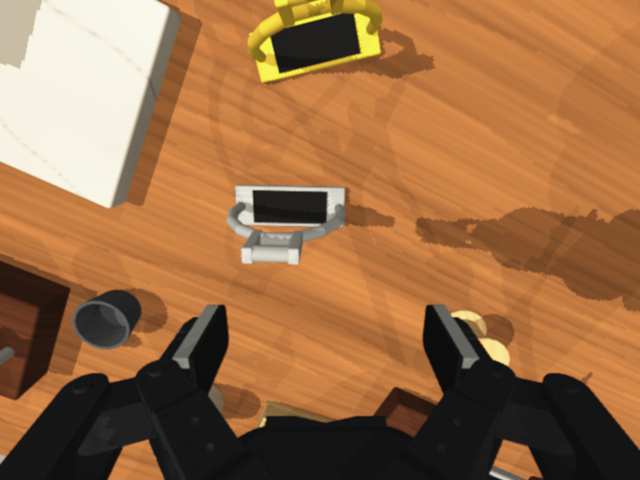

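```bash
python3 - <<'E'
from h import *
np.set_printoptions(precision=4,suppress=True)
c=load('w1')
a=atz(c,248,256,.154);b=atz(c,294.5,256.5,.154);print(a,b,(a+b)/2,np.linalg.norm(a-b),np.degrees(np.arctan2(*(b-a)[1::-1])))
a=atz(c,235,186,.01);b=atz(c,346,187.5,.01);print(a,b,(a+b)/2,np.linalg.norm(a-b),np.degrees(np.arctan2(*(b-a)[1::-1])))
print(tri([(c,271,256),(load('scene0'),205+163/5,175+60/5)]))
from scipy.spatial.transform import Rotation as R
print(R.from_rotvec(read_state()['ee_rot']).as_matrix())
E
```

```text
[ 0.4263 -0.3164  0.154 ] [ 0.4127 -0.2877  0.154 ] [ 0.4195 -0.3021  0.154 ] 0.0318267299306665 115.31308855433173
[ 0.4252 -0.3642  0.01  ] [ 0.3749 -0.2576  0.01  ] [ 0.4    -0.3109  0.01  ] 0.11783711337283227 115.23905951965712
[ 0.4194 -0.302   0.1537]
[[-0.8973 -0.4415 -0.001 ]
 [-0.4415  0.8973  0.0011]
 [ 0.0004  0.0014 -1.    ]]
```

```bash
python3 -m crank '{"travel":[[0.25,-0.37,0],[0.25,-0.37,0],[0,0,-0.25],[0,0,-0.35],[0,0,-0.35],[0,0,-0.35],[0,0,-0.35],[0,0,-0.35],[0,0,-0.35],[0,0,-0.3],[0,0,-0.12],[0,0,0]],"angular":[[0,0,-0.02],[0,0,0],[0,0,0],[0,0,0],[0,0,0],[0,0,0],[0,0,0],[0,0,0],[0,0,0],[0,0,0],[0,0,0],[0,0,0]],"grip":[-1,-1,-1,-1,-1,-1,-1,-1,-1,-1,-1,-1]}'
python3 -m crank '{"travel":[[0,0,0],[0,0,0]],"angular":[[0,0,0],[0,0,0]],"grip":[-1,-1]}'
python3 - <<'E'
from h import *
c=snap('wrist','w2');print(proj(c,np.array([.4195,-.302,.154])))
E
```

```text
time_s: 3.28
tool_pos: [0.4186, -0.3006, 0.1361]
ee_rot: [0.689, -3.063, -0.005]
contact_force: [-0.1, -0.2, -0.4]
opening: 0.0854
grip_force: 0.0
time_s: 3.45
tool_pos: [0.4203, -0.3025, 0.1384]
ee_rot: [-0.688, 3.064, -0.002]
contact_force: [0.2, -0.4, 0.0]
opening: 0.0856
grip_force: 0.0
[323.52113184 350.31293959]
```

View pics/w2.png

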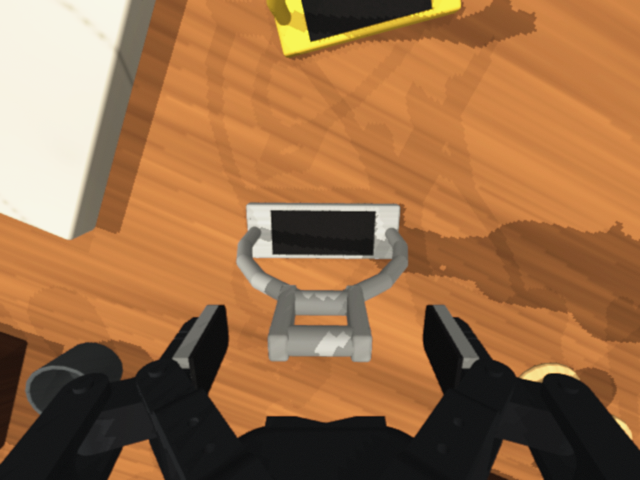

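The head is centred between the open fingers, with its top face at about (320,345) and the pads at x≈215 and 435. I'm closing the gripper.

```bash
python3 -m crank '{"travel":[[0,0,0],[0,0,0],[0,0,0],[0,0,0],[0,0,0],[0,0,0],[0,0,0],[0,0,0],[0,0,0],[0,0,0],[0,0,0],[0,0,0]],"angular":[[0,0,0],[0,0,0],[0,0,0],[0,0,0],[0,0,0],[0,0,0],[0,0,0],[0,0,0],[0,0,0],[0,0,0],[0,0,0],[0,0,0]],"grip":[1,1,1,1,1,1,1,1,1,1,1,1]}'
python3 -m crank '{"travel":[[0,0,0.2],[0,0,0.3],[0,0,0.5],[0,0,0.5],[0,0,0.5],[0,0,0.5],[0,0,0.5],[0,0,0.5],[0,0,0.5],[0,0,0],[0,0,0],[0,0,0]],"angular":[[0,0,0],[0,0,0],[0,0,0],[0,0,0],[0,0,0],[0,0,0],[0,0,0],[0,0,0],[0,0,0],[0,0,0],[0,0,0],[0,0,0]],"grip":[1,1,1,1,1,1,1,1,1,1,1,1]}'
python3 - <<'E'
from h import *
c=snap('wrist','w3'); s=read_state(); print(s['tool_pos'],s['ee_rot'],s['contact_force'],s['ft_torque'])
E
```

```text
time_s: 4.5
tool_pos: [0.4204, -0.3034, 0.1381]
ee_rot: [-0.687, 3.065, -0.003]
contact_force: [0.9, -4.0, 2.8]
opening: 0.0391
grip_force: 61.2
time_s: 5.5
tool_pos: [0.4188, -0.3016, 0.2953]
ee_rot: [0.687, -3.063, -0.006]
contact_force: [-0.5, 0.7, -4.1]
opening: 0.0392
grip_force: 61.1
[ 0.41871627 -0.30164881  0.29509176] [ 0.68666131 -3.06233433 -0.00673408] [-0.18910599  1.13755681 -3.13973023] [-0.07448322  0.04261171  0.05522111]
```

View pics/w3.png

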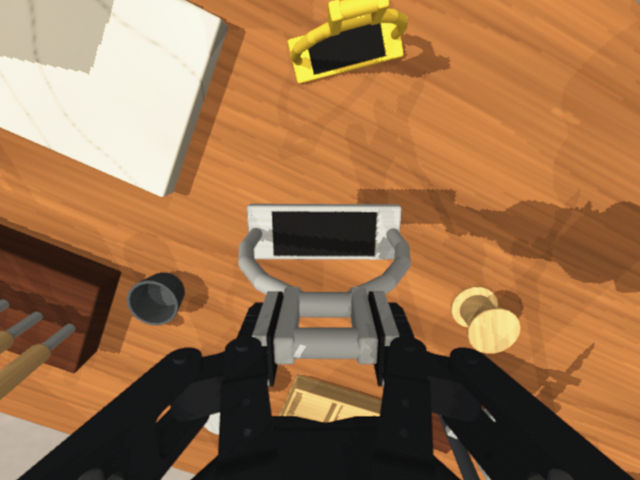

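```bash
python3 -m crank '{"travel":[[-0.3,0.64,0],[-0.3,0.64,0],[-0.3,0.64,0],[-0.3,0.64,0],[0,0.8,0],[0,0.8,0],[0,0.8,0],[0,0.8,0],[0,0.8,0],[0,0.8,0]],"angular":[[0,0,0],[0,0,0],[0,0,0],[0,0,0],[0,0,-0.05],[0,0,-0.05],[0,0,-0.05],[0,0,-0.05],[0,0,-0.05],[0,0,-0.05]],"grip":[1,1,1,1,1,1,1,1,1,1]}'
python3 -m crank '{"travel":[[0,0.8,0],[0,0.8,0],[0,0.8,0],[0,0.8,0],[0,0.75,0],[0.44,0.58,0],[0.44,0.58,0],[0.44,0.58,0],[0.44,0.58,0],[0,0,0],[0,0,0],[0,0,0]],"angular":[[0,0,-0.05],[0,0,-0.05],[0,0,-0.04],[0,0,-0.04],[0,0,0],[0,0,0],[0,0,0],[0,0,0],[0,0,0],[0,0,0],[0,0,0],[0,0,0]],"grip":[1,1,1,1,1,1,1,1,1,1,1,1]}'
python3 - <<'E'
from h import *
c=snap('wrist','w4');snap('scene','s4');snap('top','t4'); s=read_state(); print(s['tool_pos'],s['ee_rot'],s['contact_force'],s['ft_torque'])
from scipy.spatial.transform import Rotation as R
M=R.from_rotvec(s['ee_rot']).as_matrix();print(M)
X=atz(c,327,347,s['tool_pos'][2]+.016);print(M.T@(X-s['tool_pos']))
print(proj(c,np.array([.5415,.244,.277])),proj(c,np.array([.611,.2485,.277])))
w=cv2.imread('pics/w4.png');cv2.imwrite('pics/w4c.png',cv2.resize(w[230:480,170:490],(800,625))[:600])
E
```

```text
time_s: 6.38
tool_pos: [0.3702, -0.0068, 0.2959]
ee_rot: [0.318, -3.122, -0.001]
contact_force: [0.9, 0.3, -3.5]
opening: 0.0386
grip_force: 62.1
time_s: 7.38
tool_pos: [0.441, 0.2418, 0.2957]
ee_rot: [0.101, -3.136, 0.004]
contact_force: [0.0, 0.5, -3.3]
opening: 0.0391
grip_force: 62.4
[0.44145796 0.24151213 0.29730265] [ 9.92647522e-02 -3.13903737e+00  8.43768945e-04] [ 0.70362244 -1.02096948 -3.55930629] [0.03517054 0.02241532 0.02590305]
[[-9.98001526e-01 -6.31824091e-02 -9.68573869e-04]
 [-6.31818793e-02  9.98001867e-01 -5.68225985e-04]
 [ 1.00254042e-03 -5.05894082e-04 -9.99999369e-01]]
[ 0.00439804  0.00243058 -0.01599683]
[315.43509958 462.90618232] [316.63798049 544.29474041]
```

View pics/w4.png

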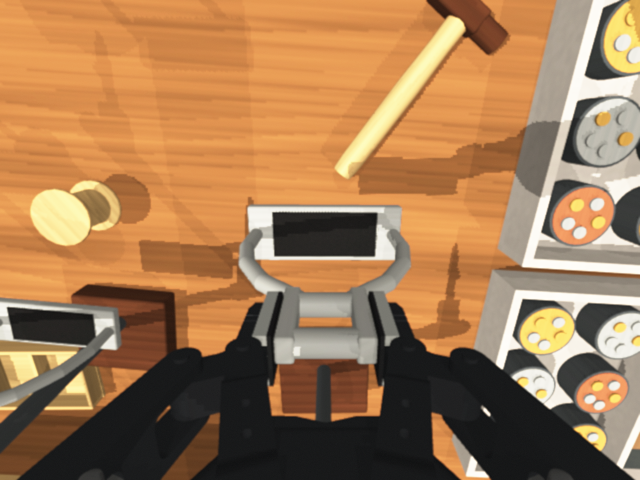

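```bash
python3 - <<'E'
from h import *
s=cv2.imread('pics/s4.png');t=cv2.imread('pics/t4.png')
c=load('s4');d=load('t4')
for X in [(.441,.2415,.292),(.5415,.244,.277)]: print(proj(c,np.array(X)),proj(d,np.array(X)))
cv2.imwrite('pics/crop4.png',np.hstack([cv2.resize(t[150:270,130:210],(400,600),interpolation=cv2.INTER_CUBIC),cv2.resize(s[195:315,390:470],(400,600),interpolation=cv2.INTER_CUBIC)]))
w=load('w4');print(atz(w,324,366,.02))
E
```

```text
[454.15920583 236.90871199] [167.20674737 259.4789389 ]
[436.53469003 277.00352598] [168.25770992 212.9358429 ]
[0.6837117  0.25660655 0.02      ]
```

View pics/crop4.png

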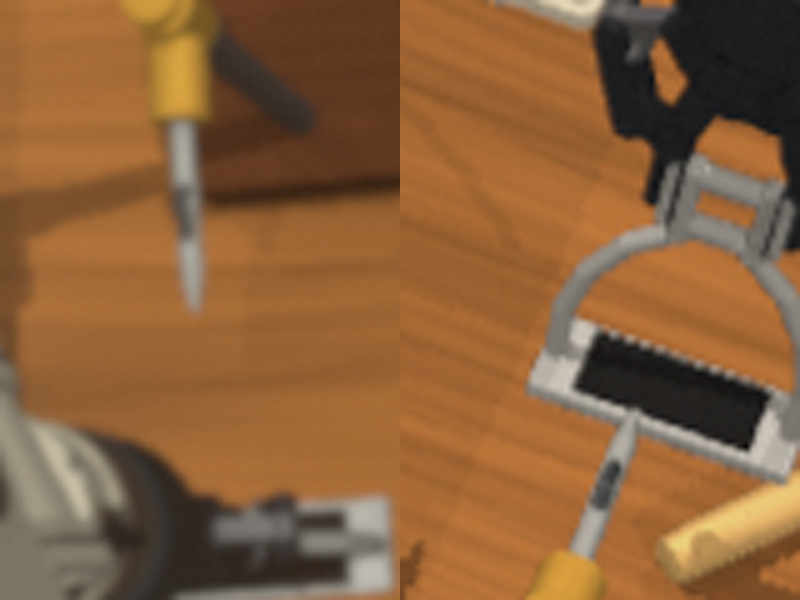

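```bash
python3 - <<'E'
from h import *
np.set_printoptions(precision=4,suppress=True)
c=load('s4');d=load('t4')
E=np.array([.4415,.2415,.292]); yv=np.array([-.063,.998,0]);
pr=proj(d,E+np.array([0,0,-.123])-.059*yv); bt=np.array([130+388/5,150+543/5])-pr
bs=np.array([455.2,237])-proj(c,E); print('bias',bt,bs)
def T(a,b,k): 
    a=np.array(a)-k*bt; b=np.array(b)-k*bs
    X=tri([(d,*a),(c,*b)]);print(X,proj(d,X)-a);return X
for k in (0,1):
    a=T((169.2,212.2),(437,277.4),k);b=T((130+185/5,150+120/5),(390+183/5,195+555/5),k);v=b-a;print(np.linalg.norm(v),np.degrees(np.arctan2(v[1],v[0])))
E
```

```text
bias [ 0.6909 -0.2586] [ 1.1243 -0.0749]
[0.5425 0.2437 0.2766] [-0.725   0.2876]
[0.6229 0.2488 0.2862] [-1.9086  0.7352]
0.08110663665947498 3.6323280879079443
[0.5427 0.2434 0.2765] [ 0.097  -0.0389]
[0.623  0.2486 0.286 ] [-1.1027  0.4291]
0.0810780600273467 3.673957403979301
```

The top view shows the tip at (169,212). The scene view shows the eye at (455,237) and the tip at (437,277). So the tip is at (0.543, 0.243, 0.277) with yaw about 3.7°, and I'm lining up in front of it.

```bash
python3 -m crank '{"travel":[[0,-0.06,-0.19],[0,-0.05,-0.19],[0.3,0.02,0],[0.4,0.025,0],[0.4,0.025,0],[0.4,0.025,0],[0.4,0.025,0],[0.25,0.015,0],[0,0,0],[0,0,0],[0,0,0]],"angular":[[0,0,0],[0,0,0],[0,0,0],[0,0,0],[0,0,0],[0,0,0],[0,0,0],[0,0,0],[0,0,0],[0,0,0],[0,0,0]],"grip":[1,1,1,1,1,1,1,1,1,1,1]}'
for i in 1 2 3; do python3 -m crank '{"travel":[[0,0,0]],"angular":[[0,0,0]],"grip":[1]}' | egrep 'pos|rot|force: \['; done
python3 - <<'E'
from h import *
c=snap('scene','s5'); print(proj(c,np.array([.5277,.2424,.2765])))
i=c['image']; cv2.imwrite('pics/s5c.png',cv2.resize(cv2.cvtColor(i,cv2.COLOR_RGB2BGR)[230:330,385:485],(600,600),interpolation=cv2.INTER_CUBIC))
E
```

```text
time_s: 8.45
tool_pos: [0.5273, 0.243, 0.2818]
ee_rot: [0.1, -3.138, 0.001]
contact_force: [0.5, 0.2, -3.0]
opening: 0.0392
grip_force: 62.5
tool_pos: [0.5273, 0.2432, 0.2823]
ee_rot: [0.101, -3.139, 0.0]
contact_force: [0.3, -0.2, -3.5]
tool_pos: [0.5275, 0.2434, 0.2825]
ee_rot: [0.101, -3.14, -0.0]
contact_force: [-0.6, 0.6, -2.9]
tool_pos: [0.5277, 0.2435, 0.2826]
ee_rot: [-0.101, 3.14, 0.0]
contact_force: [0.2, 0.5, -3.3]
[438.21552831 271.85901878]
```

```bash
for i in 1 2 3; do python3 -m crank '{"travel":[[0.1,0.005,0],[0.1,0.005,0],[0.1,0.005,0]],"angular":[[0,0,0],[0,0,0],[0,0,0]],"grip":[1,1,1]}' | egrep 'pos|force: \['; done
python3 -m crank '{"travel":[[0,0,0],[0,0,0]],"angular":[[0,0,0],[0,0,0]],"grip":[1,1]}'
```

```text
tool_pos: [0.5407, 0.2442, 0.2824]
contact_force: [1.5, -0.2, -4.6]
tool_pos: [0.5528, 0.2447, 0.2821]
contact_force: [0.3, 0.6, -4.3]
tool_pos: [0.5647, 0.2453, 0.2822]
contact_force: [0.5, 0.6, -2.5]
time_s: 9.67
tool_pos: [0.5644, 0.2452, 0.2821]
ee_rot: [0.1, -3.14, 0.0]
contact_force: [0.4, -0.1, -3.9]
opening: 0.0392
grip_force: 62.4
```

```bash
for i in 1 2 3; do python3 -m crank '{"travel":[[0,0,-0.0125],[0,0,-0.0125],[0,0,0]],"angular":[[0,0,0],[0,0,0],[0,0,0]],"grip":[1,1,1]}' | egrep 'pos|force: \['; done
```

```text
tool_pos: [0.564, 0.2452, 0.2813]
contact_force: [-0.8, 0.1, -3.2]
tool_pos: [0.5641, 0.2453, 0.2802]
contact_force: [-0.1, -0.5, -3.7]
tool_pos: [0.5642, 0.2453, 0.2792]
contact_force: [-0.7, 0.1, -3.7]
```

```bash
for i in 1 2 3 4; do python3 -m crank '{"travel":[[0,0,-0.0125],[0,0,0]],"angular":[[0,0,0],[0,0,0]],"grip":[1,1]}' | egrep 'pos|force: \['; done
```

```text
tool_pos: [0.5642, 0.2452, 0.2787]
contact_force: [0.3, 0.1, -3.7]
tool_pos: [0.5642, 0.2452, 0.2782]
contact_force: [-0.6, 0.4, -2.9]
tool_pos: [0.5642, 0.2452, 0.2777]
contact_force: [0.4, 0.1, -2.9]
tool_pos: [0.5643, 0.2453, 0.2774]
contact_force: [0.2, -0.2, -1.8]
```

```bash
for i in 1 2; do python3 -m crank '{"travel":[[0,0,-0.01],[0,0,0],[0,0,0]],"angular":[[0,0,0],[0,0,0],[0,0,0]],"grip":[1,1,1]}' | egrep 'pos|force: \['; done
```

```text
tool_pos: [0.5643, 0.2453, 0.2771]
contact_force: [0.2, -0.2, -2.7]
tool_pos: [0.5643, 0.2453, 0.2767]
contact_force: [-0.7, 0.1, -1.2]
```

```bash
for i in 1 2; do python3 -m crank '{"travel":[[0,0,-0.0125],[0,0,0],[0,0,0]],"angular":[[0,0,0],[0,0,0],[0,0,0]],"grip":[1,1,1]}' | egrep 'pos|force: \['; done
```

```text
tool_pos: [0.5643, 0.2453, 0.2763]
contact_force: [-0.7, -0.6, -0.1]
tool_pos: [0.5643, 0.2453, 0.2758]
contact_force: [-0.8, -0.3, 0.7]
```

```bash
python3 -m crank '{"travel":[[0,0,0.09],[0,0,0.093],[0,0,0],[0,0,0],[0,0,0]],"angular":[[0,0,0],[0,0,0],[0,0,0],[0,0,0],[0,0,0]],"grip":[1,1,1,1,1]}' | egrep 'pos|force: \['
for i in 1 2 3; do python3 -m crank '{"travel":[[0.06,0.003,0],[0.06,0.003,0]],"angular":[[0,0,0],[0,0,0]],"grip":[1,1]}' | egrep 'pos|force: \['; done
```

```text
tool_pos: [0.5641, 0.2452, 0.2824]
contact_force: [0.0, 0.1, -3.7]
tool_pos: [0.5691, 0.2455, 0.2825]
contact_force: [0.2, -0.6, -3.2]
tool_pos: [0.5741, 0.2457, 0.2826]
contact_force: [-0.6, 0.6, -3.3]
tool_pos: [0.579, 0.246, 0.2827]
contact_force: [-0.8, -0.2, -3.8]
```

```bash
for i in 1 2 3; do python3 -m crank '{"travel":[[0.05,0.003,0],[0.05,0.003,0]],"angular":[[0,0,0],[0,0,0]],"grip":[1,1]}' | egrep 'pos|force: \['; done
```

```text
tool_pos: [0.582, 0.2462, 0.2828]
contact_force: [-4.0, 0.2, -1.7]
tool_pos: [0.5858, 0.2465, 0.2829]
contact_force: [-6.5, -0.2, -0.3]
tool_pos: [0.5906, 0.2468, 0.2833]
contact_force: [-2.5, -0.1, -0.7]
```

```bash
for i in 1 2 3; do python3 -m crank '{"travel":[[0.06,0.003,0],[0.06,0.003,0],[0.06,0.003,0]],"angular":[[0,0,0],[0,0,0],[0,0,0]],"grip":[1,1,1]}' | egrep 'pos|force: \['; done
```

```text
tool_pos: [0.5989, 0.2471, 0.2831]
contact_force: [0.9, -1.0, -2.9]
tool_pos: [0.6052, 0.2473, 0.2822]
contact_force: [-0.5, -0.2, -3.6]
tool_pos: [0.6125, 0.2478, 0.2826]
contact_force: [-0.4, -0.4, -3.0]
```

```bash
python3 -m crank '{"travel":[[0,0,-0.04],[0,0,-0.04],[0,0,-0.04],[0,0,0]],"angular":[[0,0,0],[0,0,0],[0,0,0],[0,0,0]],"grip":[1,1,1,1]}' | egrep 'pos|force: \['; for i in 1 2 3; do python3 -m crank '{"travel":[[0,0,-0.025],[0,0,0]],"angular":[[0,0,0],[0,0,0]],"grip":[1,1]}' | egrep 'pos|force: \['; done
```

```text
tool_pos: [0.6121, 0.2478, 0.2777]
contact_force: [-0.4, 0.4, -2.4]
tool_pos: [0.6122, 0.2478, 0.2774]
contact_force: [-0.3, -0.8, -2.7]
tool_pos: [0.6122, 0.2478, 0.2767]
contact_force: [-0.8, -0.7, 1.4]
tool_pos: [0.6122, 0.2478, 0.276]
contact_force: [-2.1, 0.2, 2.5]
```

```bash
for i in 1 2; do python3 -m crank '{"travel":[[0,0,-0.02],[0,0,0],[0,0,0]],"angular":[[0,0,0],[0,0,0],[0,0,0]],"grip":[1,1,1]}' | egrep 'pos|force: \['; done
```

```text
tool_pos: [0.6123, 0.2479, 0.2755]
contact_force: [-3.1, -1.1, 5.2]
tool_pos: [0.6123, 0.2479, 0.2752]
contact_force: [-2.4, -0.4, 6.6]
```

```bash
for i in 1 2 3; do python3 -m crank '{"travel":[[0,0,0],[0,0,0],[0,0,0],[0,0,0],[0,0,0]],"angular":[[0,0,0],[0,0,0],[0,0,0],[0,0,0],[0,0,0]],"grip":[1,1,1,1,1]}' | egrep 'pos|force: \['; done
python3 - <<'E'
from h import *
c=snap('scene','s6');snap('top','t6')
f=lambda n,x,y,w,h:cv2.resize(cv2.imread('pics/%s.png'%n)[y:y+h,x:x+w],(400,600),interpolation=cv2.INTER_CUBIC)
cv2.imwrite('pics/crop6.png',np.hstack([f('s6',400,245,60,90),f('t6',130,140,60,90)]))
for X in [(.6126,.2479,.272),(.5427,.2434,.2765)]: print(proj(c,np.array(X)))
E
```

```text
tool_pos: [0.6123, 0.2479, 0.2752]
contact_force: [-3.4, -0.9, 7.3]
tool_pos: [0.6123, 0.2479, 0.2752]
contact_force: [-2.4, -2.0, 5.0]
tool_pos: [0.6123, 0.2479, 0.2752]
contact_force: [-2.9, -0.3, 6.3]
[424.72004903 306.05925088]
[435.98589293 277.4752191 ]
```

View pics/crop6.png

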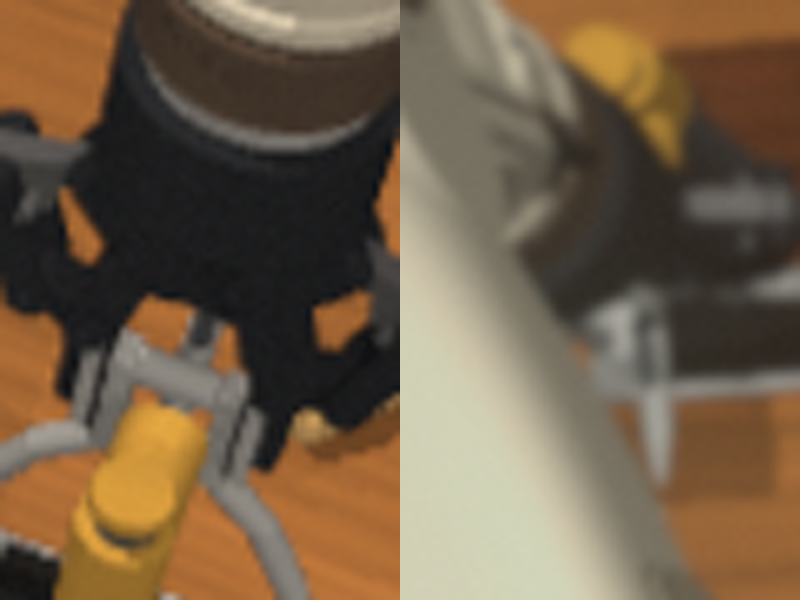

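The eye is on the bar, close in front of the collar, and the keeper stands up beyond the top bar at crop (205,330). I'll ease the load off, release and rise.

```bash
python3 -m crank '{"travel":[[0,0,0.03],[0,0,0.03],[0,0,0],[0,0,0],[0,0,0]],"angular":[[0,0,0],[0,0,0],[0,0,0],[0,0,0],[0,0,0]],"grip":[1,1,1,1,1]}' | egrep 'pos|force: \['
python3 -m crank '{"travel":[[0,0,0],[0,0,0],[0,0,0],[0,0,0],[0,0,0],[0,0,0],[0,0,0],[0,0,0],[0,0,0],[0,0,0],[0,0,0],[0,0,0]],"angular":[[0,0,0],[0,0,0],[0,0,0],[0,0,0],[0,0,0],[0,0,0],[0,0,0],[0,0,0],[0,0,0],[0,0,0],[0,0,0],[0,0,0]],"grip":[-1,-1,-1,-1,-1,-1,-1,-1,-1,-1,-1,-1]}'
```

```text
tool_pos: [0.6122, 0.2478, 0.2759]
contact_force: [-2.0, -0.1, 4.2]
time_s: 18.35
tool_pos: [0.6122, 0.2478, 0.2758]
ee_rot: [-0.101, 3.14, -0.0]
contact_force: [0.1, -0.6, -0.1]
opening: 0.0855
grip_force: 0.0
```

```bash
python3 -m crank '{"travel":[[0,0,0.15],[0,0,0.25],[0,0,0.3],[0,0,0.3],[0,0,0.3],[0,0,0.3],[0,0,0.3],[0,0,0.3],[0,0,0],[0,0,0],[0,0,0],[0,0,0]],"angular":[[0,0,0],[0,0,0],[0,0,0],[0,0,0],[0,0,0],[0,0,0],[0,0,0],[0,0,0],[0,0,0],[0,0,0],[0,0,0],[0,0,0]],"grip":[-1,-1,-1,-1,-1,-1,-1,-1,-1,-1,-1,-1]}'
python3 -m crank '{"travel":[[0,0,0],[0,0,0],[0,0,0],[0,0,0],[0,0,0],[0,0,0],[0,0,0],[0,0,0],[0,0,0],[0,0,0],[0,0,0],[0,0,0]],"angular":[[0,0,0],[0,0,0],[0,0,0],[0,0,0],[0,0,0],[0,0,0],[0,0,0],[0,0,0],[0,0,0],[0,0,0],[0,0,0],[0,0,0]],"grip":[-1,-1,-1,-1,-1,-1,-1,-1,-1,-1,-1,-1]}'
python3 - <<'E'
from h import *
# swing check: difference between two pictures 
a=snap('scene','s7')['image'].astype(int)
import time
E
python3 -m crank '{"travel":[[0,0,0],[0,0,0],[0,0,0],[0,0,0],[0,0,0]],"angular":[[0,0,0],[0,0,0],[0,0,0],[0,0,0],[0,0,0]],"grip":[-1,-1,-1,-1,-1]}' >/dev/null
python3 - <<'E'
from h import *
b=snap('scene','s8')['image'].astype(int);a=load('s7')['image'].astype(int);o=load('s6')['image'].astype(int)
r=np.s_[270:360,380:460]
print(np.abs(a-b)[r].max(), (np.abs(a-b)[r].sum(2)>40).sum(),(np.abs(a-o)[r].sum(2)>60).sum())
E
```

```text
time_s: 19.35
tool_pos: [0.612, 0.2477, 0.3628]
ee_rot: [0.101, -3.138, 0.001]
contact_force: [0.3, -0.3, -1.1]
opening: 0.0853
grip_force: 0.0
time_s: 20.35
tool_pos: [0.6122, 0.2478, 0.3638]
ee_rot: [-0.1, 3.14, 0.0]
contact_force: [-0.2, -0.3, -0.4]
opening: 0.0853
grip_force: 0.0
21 1 2323
```

```bash
python3 - <<'E'
from h import *
c=load('s8');i=c['image'].astype(int)
S=np.array([.6126,.2479,.2725-.123]);v=np.array([-.064,.998,0])
for k in(-.05,.05):
    u=proj(c,S+k*v);x,y=u.round().astype(int);print(u,[i[y+d,x].tolist() for d in(-8,-4,0,4,8)])
m=((i.max(2)-i.min(2)<25)&(i.max(2)>110))[280:400,360:480].astype(np.uint8)
n,l,st,ce=cv2.connectedComponentsWithStats(m);print([(s.tolist(),q.round(1).tolist()) for s,q in zip(st[1:],ce[1:]) if s[4]>25])
E
```

```text
[392.70762233 330.83519559] [[111, 108, 101], [109, 105, 100], [108, 104, 99], [169, 163, 154], [170, 164, 155]]
[439.35865695 348.45327633] [[143, 138, 130], [133, 128, 122], [170, 163, 154], [181, 174, 165], [180, 173, 163]]
[([71, 0, 6, 13, 35], [74.1, 4.7]), ([27, 15, 60, 65, 812], [61.5, 48.0])]
```

The tread's ends appear where a stirrup hanging upright on the seat should be, and nothing is moving, so I'm handing in.

```bash
python3 -c "from cell import job_done; print(job_done())"
```

```text
the job is handed in; nothing more can be done
None
```

The stirrup was threaded past the keeper, tugged with about 10 N for just over a second, released and left hanging still and upright on the hook; the job is handed in, and no verdict came back.

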